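# Fetch the transformer from between the bottles and put it on the test jig

## Robot

A 7-joint arm with a two-finger parallel gripper is mounted at the origin on a cart in front of the work surface, level with it; the furniture and walls round the work are solid. World frame = base frame: x ahead of the robot, y to its left, z up, the work surface at z = 0. Lengths are in m, angles in rad, forces in N, time in s.
With the tool pointing down it reaches from about 0.35 to 0.9 m from the base axis. Payload 19.9 kg.
Tool frame: the origin (TCP) lies at the very end of the fingers, on their centre line; the grasp point (between the pads) lies 19 mm behind it (bot.grip_point_offset is the distance from the TCP to the grasp point, in m); z points along the fingers, y is the line along which they close (so a half turn about z gives the same grasp; the last joint's range is limited). The gripper opens to 94 mm and grips with 3 to 60 N. Pads are 16 mm wide; open, the fingers measure 119 mm over their backs; the gripper's body (75 mm by 177 mm) begins 78 mm behind the grasp point.
Start: joints at [1.185, 0.417, -0.01, 1.614, 0.005, 1.111, -0.053], TCP at [0.211, -0.588, 0.205] pointing down, gripper open.
Joint ranges: [-2.81, 2.81], [-0.39, 2.02], [-1.27, 1.25], [0.06, 2.57], [-1.19, 4.33], [0.19, 2], [-2.82, 2.82]. Speed limits (rad/s): [1.89, 1.89, 2.39, 2.39, 3.01, 3.01, 3.01].

## Interface

Orientations are given as [roll, pitch, yaw] about the fixed x, y, z axes, in that order (R = Rz(yaw) Ry(pitch) Rx(roll)).
In Python, from rig import bot gives the robot as it stands.
- The arm moves only by the tool send_rows, never from a script. Its argument "series" is a list of rows, each a list of 6 numbers: the shift along the world's x, y, z scaled (see below), then the turn, a rotation vector about the world's x, y, z scaled (see below). In form: [[dx, dy, dz, ax, ay, az], ...]. A call has 1 to 5 rows; each row shifts and turns the commanded pose from where the row before left it; what a row does not reach is not made up. The controller multiplies each number of a shift by 500 mm and each number of a turn by 90 degrees. A row lasts 1/8 s, in which the tool goes at most 62.5 mm and 10.7 degrees, less where a joint would pass 70% of its speed; a pose out of reach is approached as far as the arm can. A call with a number of a shift or a turn outside -1 to 1 is refused whole. A call with a gripper value outside its range is refused whole. "claw" is the finger opening in mm, from 0 to 94, set as the call begins (left out, the last holds). The fingers move at their own pace and stop on an object; the grip force is fixed at half the most. Time passes only in rows, so rows that do not move let the fingers close. It gives the time, the measured TCP pose, the force, the opening and the grip force at its end, in the units of the state.
- bot.observe(): the state, without advancing time (a new reading comes with each control period).
- bot.camera(name): name is "scene" or "side" or "wrist"; returns (picture, depth): 384x512x3 uint8, red, green, blue; 384x512 float32, m along the optical axis (not along the pixel's ray), 0 where there is no reading.
- bot.camera_model(name): a dict with "fx", "fy", "cx", "cy" (pixels), "rvec" (rotation vector, rad) and "tvec" (3), from world to camera coordinates, as OpenCV has them; the wrist camera has in their place "T_tool_cam" (4x4, takes a point from camera to tool coordinates, whose origin is the TCP and whose axes are the flange's). Camera axes: x right, y down, z forward; pixel columns grow to the right and rows downward; lengths in m; the calibration is good to about 2 mm. A picture is of the moment at which its call begins: read the wrist's pose just before it. camera_model takes no time and is no camera call.
- bot.hand_in(): hands the job in; it is judged then, once.
Trained networks look in the newest picture that a camera, given by its name, has taken for a name from the list of things; names that differ only in an ending like _2 or _b are one class to them, and where a whole thing is asked for, a point or a joint stands for the part that bears it (a point fixed in the world has none). Each returns a list of dicts, best first, with "conf" (0 to 1); they miss things now and then, are a little off and sometimes report something else, mostly with a low value. They report only what shows in the picture. A call takes as long as a camera call. They do not tell look-alikes from the thing itself.
- bot.spot_in(camera, query): "point" ([x, y, z] in m, in the coordinates of the camera as it stood for that picture, good to about 4 mm: the middle of the surface that is visible of it).
- bot.silhouettes(camera, query): "mask" (384x512 bool, what is visible of it).
- bot.place_of(camera, query): "point" ([x, y, z] in m, in the coordinates of the camera as it stood for that picture, good to about 4 mm: a listed point, or the origin of a listed thing).
The state is a dict: "t": time; "q": joint angles; "qd": joint speeds; "effort": joint torques, N m; "ee_pos": TCP position; "eef_rot": TCP orientation; "wrist_force": force on the tool from outside, world axes, zero at the start; "torque": the same for the moment, N m; "finger_gap": opening from 0.0 (shut) to 1.0 (fully open); "grip_force": force on a finger pad.
Only numpy, scipy, OpenCV 4.12 (cv2) and the standard library are available. Lean on these libraries where they do the work, as an engineer would, in place of code of your own. Each camera call takes 0.05 s, during which the arm holds its last target. There are 200 camera calls.

## Task

Put the small yellow and white transformer squarely on the yellow pad of the test jig. It sits low in the blue parts trough with a bottle close on each side of it: first move just those two bottles to the green mat, then fetch the transformer, and when it is on the pad put each of the two bottles back upright in the trough exactly where it stood. Leave the third bottle and the heatsink where they are, and do not let any bottle fall over.

Things in the scene. Friction and masses are not known exactly. Their poses are not given: they have to be found in the camera images.
- trough: Blue parts trough, fixed: open-topped channel 64 (x) x 238 (y) x 34 mm high; walls and floor 4 mm thick. Origin: centre of the underside; y along the trough. Five things stand in it in a row, about 44 mm apart: bottles in the middle and at both ends, transformer and heatsink in the two gaps. Bottles rise well above its walls; transformer and heatsink lie below the rim.
- flux_red: White plastic bottle with a red screw cap. Overall 38 mm diameter, 83 mm tall, about 60 g; straight round body 38 mm wide up to 56 mm above its base, then shoulder and cap. Stands upright in the trough, at one end or in the middle of the row. Origin: centre of the underside, z up along the bottle.
- bottle_green: White plastic bottle with a green screw cap. Overall 38 mm diameter, 83 mm tall, about 60 g; straight round body 38 mm wide up to 56 mm above its base, then shoulder and cap. Stands upright in the trough, at one end or in the middle of the row. Origin: centre of the underside, z up along the bottle.
- bottle_blue: White plastic bottle with a blue screw cap. Overall 38 mm diameter, 83 mm tall, about 60 g; straight round body 38 mm wide up to 56 mm above its base, then shoulder and cap. Stands upright in the trough, at one end or in the middle of the row. Origin: centre of the underside, z up along the bottle.
- transformer: Small transformer, white block with yellow winding bulges, 36 (x) x 34 (y) x 25 (z) mm, about 90 g. Origin: centre of the underside. Its flat y faces (34 mm apart, 28 mm wide in x, from 0 to 24 mm high) point along the trough at the start; only about 8 mm lies between each of them and the bottle next to it.
- heatsink: Grey finned heatsink, 30 x 50 x 26 mm, its 50 mm length (own y) across the trough. Bystander in the trough, to be left alone. Origin: centre of the underside.
- mat: Green mat, fixed: 95 (x) x 150 (y) x 3 (z) mm, top 3 mm above the bench. Origin: centre of the underside; y along its length, which points roughly ahead of the robot. The side area for the bottles; room for two.
- jig: Test jig, fixed: aluminium base plate 100 x 100 x 8 mm with a raised yellow square pad 50 x 50 mm in its centre, pad top 16 mm above the bench; red and black terminals 9 mm wide at x = +42 mm, y = -20 and +20 mm, tops 14 mm above the bench. Origin: centre of the underside, below the pad's centre; x and y along the pad's edges.
Mind the look-alikes: they are no part of the job. What is shaped like the transformer but pink or purple is not meant.

How it is judged:
On the way, in this order (a step that is already met when the one before it is completed fails the run):
1. the two bottles next to the transformer stand upright on the mat; transformer and third bottle have not moved (((x of flux_red in the frame of mat between -0.0475 and 0.0475 m and y of flux_red in the frame of mat between -0.075 and 0.075 m and z of each of flux_red, bottle_green in the frame of mat below 0.008 m and angle between each of flux_red, bottle_green's own z axis and vertical below 0.1 rad and linear speed of each of flux_red, bottle_green below 0.03 m/s and x of bottle_green in the frame of mat between -0.0475 and 0.0475 m and y of bottle_green in the frame of mat between -0.075 and 0.075 m and distance of bottle_blue from where it was at the start of the episode below 0.01 m and horizontal distance between bottle_blue and transformer above 0.08 m) or (x of flux_red in the frame of mat between -0.0475 and 0.0475 m and y of flux_red in the frame of mat between -0.075 and 0.075 m and z of each of flux_red, bottle_blue in the frame of mat below 0.008 m and angle between each of flux_red, bottle_blue's own z axis and vertical below 0.1 rad and linear speed of each of flux_red, bottle_blue below 0.03 m/s and x of bottle_blue in the frame of mat between -0.0475 and 0.0475 m and y of bottle_blue in the frame of mat between -0.075 and 0.075 m and distance of bottle_green from where it was at the start of the episode below 0.01 m and horizontal distance between bottle_green and transformer above 0.08 m) or (x of bottle_green in the frame of mat between -0.0475 and 0.0475 m and y of bottle_green in the frame of mat between -0.075 and 0.075 m and z of each of bottle_green, bottle_blue in the frame of mat below 0.008 m and angle between each of bottle_green, bottle_blue's own z axis and vertical below 0.1 rad and linear speed of each of bottle_green, bottle_blue below 0.03 m/s and x of bottle_blue in the frame of mat between -0.0475 and 0.0475 m and y of bottle_blue in the frame of mat between -0.075 and 0.075 m and distance of flux_red from where it was at the start of the episode below 0.01 m and horizontal distance between flux_red and transformer above 0.08 m)) and distance of transformer from where it was at the start of the episode below 0.02 m), for 0.2 s.
2. the transformer sits on the pad, let go, while the two bottles still stand on the mat (horizontal distance between transformer and jig below 0.012 m and z of transformer in the frame of jig between 0.012 and 0.02 m and angle between transformer's own z axis and vertical below 0.1 rad and (angle between the x axis of transformer and the x axis of jig, either way round below 0.2 rad or angle between the x axis of transformer and the y axis of jig, either way round below 0.2 rad) and contact force between the fingers and transformer below 0.1 N and ((x of flux_red in the frame of mat between -0.0475 and 0.0475 m and y of flux_red in the frame of mat between -0.075 and 0.075 m and z of each of flux_red, bottle_green in the frame of mat below 0.008 m and angle between each of flux_red, bottle_green's own z axis and vertical below 0.1 rad and linear speed of each of flux_red, bottle_green below 0.03 m/s and x of bottle_green in the frame of mat between -0.0475 and 0.0475 m and y of bottle_green in the frame of mat between -0.075 and 0.075 m) or (x of flux_red in the frame of mat between -0.0475 and 0.0475 m and y of flux_red in the frame of mat between -0.075 and 0.075 m and z of each of flux_red, bottle_blue in the frame of mat below 0.008 m and angle between each of flux_red, bottle_blue's own z axis and vertical below 0.1 rad and linear speed of each of flux_red, bottle_blue below 0.03 m/s and x of bottle_blue in the frame of mat between -0.0475 and 0.0475 m and y of bottle_blue in the frame of mat between -0.075 and 0.075 m) or (x of bottle_green in the frame of mat between -0.0475 and 0.0475 m and y of bottle_green in the frame of mat between -0.075 and 0.075 m and z of each of bottle_green, bottle_blue in the frame of mat below 0.008 m and angle between each of bottle_green, bottle_blue's own z axis and vertical below 0.1 rad and linear speed of each of bottle_green, bottle_blue below 0.03 m/s and x of bottle_blue in the frame of mat between -0.0475 and 0.0475 m and y of bottle_blue in the frame of mat between -0.075 and 0.075 m))), for 0.2 s.
At the end, for the whole second after the job is handed in: The transformer rests on the jig's yellow pad, centred within 12 mm and square to the pad within 0.2 rad (any quarter turn); every bottle stands upright in the trough within 15 mm of where it stood at the start, the heatsink within 10 mm; all released and at rest (horizontal distance between transformer and jig below 0.012 m and z of transformer in the frame of jig between 0.012 and 0.02 m and angle between each of transformer, flux_red, bottle_green, bottle_blue's own z axis and vertical below 0.1 rad and (angle between the x axis of transformer and the x axis of jig, either way round below 0.2 rad or angle between the x axis of transformer and the y axis of jig, either way round below 0.2 rad) and distance of each of flux_red, bottle_green, bottle_blue from where it was at the start of the episode below 0.015 m and distance of heatsink from where it was at the start of the episode below 0.01 m and linear speed of each of flux_red, bottle_green, bottle_blue, transformer, heatsink below 0.02 m/s); the robot touches nothing.
It fails at once if a bottle tips over (angle between any of flux_red, bottle_green, bottle_blue's own z axis and vertical above 0.7 rad).
It fails at once if the heatsink is moved from its place (more than 15 mm) (distance of heatsink from where it was at the start of the episode above 0.015 m).
It fails at once if the third bottle, not next to the transformer at the start, is moved (more than 15 mm) while the other two are away ((distance of each of flux_red, bottle_green from where it was at the start of the episode above 0.03 m and distance of bottle_blue from where it was at the start of the episode above 0.015 m) or (distance of each of flux_red, bottle_blue from where it was at the start of the episode above 0.03 m and distance of bottle_green from where it was at the start of the episode above 0.015 m) or (distance of each of bottle_green, bottle_blue from where it was at the start of the episode above 0.03 m and distance of flux_red from where it was at the start of the episode above 0.015 m)).
It also fails if it takes over 141 s, if anything falls off the work surface, if the arm or the gripper's body presses on something with over 40 N, if the wrist force passes 120 N, or if a joint passes its speed limit or range.

## Working session

There is one attempt and no reset: what is moved stays moved. The work goes in short steps, Python scripts to look and compute and a tool call to move; the robot and the scene stay as the last step left them, time stands still between calls to the robot, and variables do not carry over. Pictures are saved under pics/ and viewed, at most 14 in all, crops included, and the job is handed in when it is done.

Besides the shell and the picture viewer there is one more tool, called as name([rows], argument=value, ...), one row to a line, values as JSON. send_rows: Moves the arm, as the interface text tells. Its arguments: {"type":"object","properties":{"series":{"type":"array"},"claw":{"type":"number"}},"required":["series"]}

```bash
mkdir -p pics; ls; cat > h.py <<'E'
import numpy as np, cv2
from rig import bot
from scipy.spatial.transform import Rotation as R
def pose(cam, st=None):
    m=bot.camera_model(cam)
    if 'rvec' in m:
        Rm=cv2.Rodrigues(np.array(m['rvec'],float))[0]; T=np.eye(4); T[:3,:3]=Rm.T; T[:3,3]=-Rm.T@np.array(m['tvec']).ravel()
    else:
        st=st or bot.observe(); T=np.eye(4); T[:3,:3]=R.from_euler('xyz',st['eef_rot']).as_matrix(); T[:3,3]=st['ee_pos']; T=T@np.array(m['T_tool_cam'])
    return m,T
def shot(cam,name=None):
    m,T=pose(cam); im,d=bot.camera(cam)
    if name: cv2.imwrite('pics/'+name,im[:,:,::-1])
    v,u=np.mgrid[:384,:512]
    P=np.stack([(u-m['cx'])/m['fx']*d,(v-m['cy'])/m['fy']*d,d],-1)@T[:3,:3].T+T[:3,3]
    P[d==0]=np.nan
    return im,d,P,T
def tow(T,p): return (T[:3,:3]@np.array(p)+T[:3,3]).round(4)
E
python3 - <<'E'
from h import *
print(bot.observe())
for c in ['scene','side','wrist']:
    im,d,P,T=shot(c,c+'0.png'); print(c,T[:3,3].round(3))
    for q in ['transformer','flux_red','bottle_green','bottle_blue','heatsink','mat','jig','trough']:
        r=bot.place_of(c,q); print(q,[(round(a['conf'],2),tow(T,a['point']).tolist()) for a in r])
E
```

```text
pics
{'t': 0.0, 'q': array([ 1.18553477,  0.41794924, -0.01031535,  1.61415855,  0.00469699,
        1.11074139, -0.05297994]), 'qd': array([ 2.13728721e-03,  1.85194224e-04,  9.28608372e-05,  1.60871165e-03,
        3.80095821e-04,  2.60519217e-04, -1.21856859e-03]), 'effort': array([ 6.02050222e-04, -8.51240516e+01,  6.38903026e-01, -4.26000237e+01,
       -4.88569087e-02,  1.85468834e-02,  9.43512191e-05]), 'ee_pos': array([ 0.21051025, -0.58807372,  0.20484725]), 'eef_rot': array([-3.14036297e+00,  8.44930870e-05,  3.43799810e-01]), 'wrist_force': array([-0.08533131,  0.3414036 , -0.3232732 ]), 'torque': array([ 0.05932368, -0.00733034,  0.01360269]), 'grip_force': 0.0, 'finger_gap': 0.9979651813704874}
scene [0.101 0.691 0.962]
transformer [(0.59, [0.472, 0.2594, 0.0024]), (0.51, [0.5829, 0.2361, 0.0005]), (0.42, [0.5823, 0.3125, -0.0034]), (0.39, [0.4908, 0.3937, 0.0044])]
flux_red [(0.57, [0.4555, 0.2194, 0.0046])]
bottle_green [(0.81, [0.475, 0.3005, 0.0086])]
bottle_blue [(0.85, [0.4899, 0.3932, 0.0015])]
heatsink [(0.67, [0.4895, 0.3489, 0.005])]
mat [(0.89, [0.4837, -0.2655, -0.0068])]
jig [(0.61, [0.5002, -0.4124, -0.0006])]
trough [(0.75, [0.4754, 0.3017, 0.0])]
side [0.059 0.721 0.723]
transformer [(0.74, [0.579, 0.2346, 0.0008]), (0.53, [0.5828, 0.3159, 0.0027]), (0.45, [0.4678, 0.2553, 0.0052]), (0.22, [0.507, -0.4144, -0.0014])]
flux_red [(0.67, [0.4616, 0.2158, 0.007])]
bottle_green [(0.68, [0.4709, 0.3015, 0.009])]
bottle_blue [(0.88, [0.4927, 0.389, 0.0041])]
heatsink [(0.65, [0.4792, 0.3485, -0.0007])]
mat [(0.89, [0.4911, -0.2677, 0.0021])]
jig [(0.95, [0.506, -0.4103, 0.001])]
trough [(0.73, [0.4746, 0.2996, -0.0004]), (0.5, [0.4623, 0.2139, 0.0069])]
wrist [ 0.28  -0.565  0.385]
transformer []
flux_red []
bottle_green []
bottle_blue []
heatsink []
mat []
jig []
trough []
```

View pics/scene0.png

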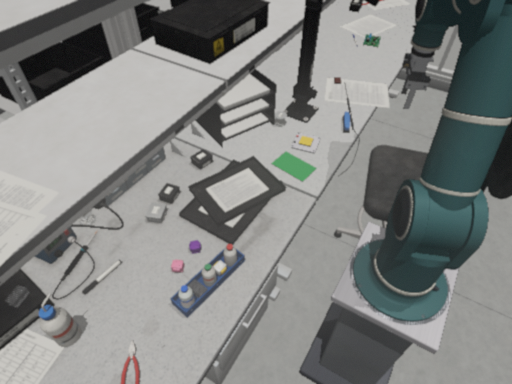

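View pics/side0.png

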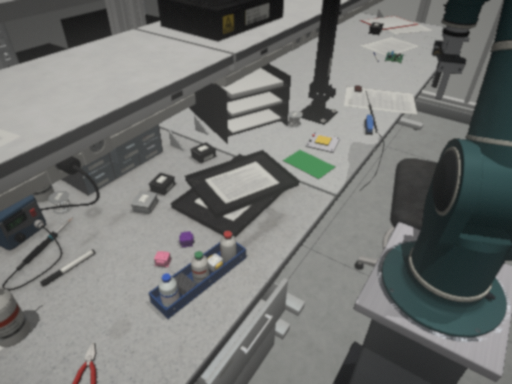

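Scene view: the trough is at about (210,275), with red (231,252), transformer (220,267), green (209,270), heatsink and blue (185,292) in order. The green mat is at (293,166) and the jig at (306,142), with the pole beside it at (303,105). The pink and purple blocks are look-alikes. So the two neighbours are red and green.

```bash
python3 - <<'E'
from h import *
for c in ['scene','side']:
    im,d,P,T=shot(c); f=np.isfinite(P[...,2])
    hsv=cv2.cvtColor(im,cv2.COLOR_RGB2HSV)
    g=f&(hsv[...,0]>55)&(hsv[...,0]<80)&(hsv[...,1]>150)&(abs(P[...,0]-.49)<.15)&(abs(P[...,1]+.26)<.12)
    q=P[g]; print('mat',g.sum(),np.median(q[:,2]),cv2.minAreaRect((q[:,:2]*1000).astype(np.float32)))
    y=f&(hsv[...,0]>18)&(hsv[...,0]<35)&(hsv[...,1]>120)&(abs(P[...,0]-.5)<.08)&(abs(P[...,1]+.41)<.08)
    q=P[y]; print('pad',y.sum(),np.median(q,0),cv2.minAreaRect((q[:,:2]*1000).astype(np.float32)))
    y=f&(hsv[...,0]>18)&(hsv[...,0]<35)&(hsv[...,1]>100)&(abs(P[...,0]-.47)<.05)&(abs(P[...,1]-.26)<.05)
    print('trafo yellow',y.sum(),np.median(P[y],0))
    # obstacles
    print('obstacle max heights (rows x .3-.85, cols y -.65...45)')
    X=np.arange(.25,.9,.05);Y=np.arange(-.7,.45,.1)
    for x in X: print('%.2f'%x,[ (int(1000*np.nanmax(P[...,2][m])) if (m:=(f&(P[...,0]>=x)&(P[...,0]<x+.05)&(P[...,1]>=yy)&(P[...,1]<yy+.1)&(P[...,2]<1.))).any() else None) for yy in Y])
E
```

```text
mat 0 nan ((0.0, 0.0), (0.0, 0.0), 0.0)
pad 73 [ 0.50293893 -0.40881959  0.01532076] ((504.0118713378906, -409.60675048828125), (41.482330322265625, 45.59419250488281), 6.5585103034973145)
trafo yellow 13 [0.45354469 0.26199487 0.02330467]
obstacle max heights (rows x .3-.85, cols y -.65...45)
0.25 [456, 559, -737, -740, -741, -740, -738, -740, -740, -741, None, None]
0.30 [3, 5, 5, 3, 2, 2, 3, 3, 3, 2, 2, 5]
0.35 [32, 32, 4, 4, 5, 4, 5, 4, 4, 5, 6, 4]
0.40 [36, 33, 6, 7, 6, 43, 4, 4, 36, 81, 36, 5]
0.45 [5, 5, 19, 18, 6, 46, 45, 43, 37, 90, 90, 72]
0.50 [4, 5, 19, 19, 7, 44, 33, 45, 44, 34, 70, 37]
0.55 [470, 476, 13, 5, 7, 44, 33, 33, 44, 28, 30, 4]
0.60 [84, 473, 43, 5, 37, 43, 33, 43, 45, 20, 4, 5]
0.65 [126, 130, 201, 164, 3, 44, 46, 45, 25, 4, 215, 4]
0.70 [352, 351, 351, 352, 351, 352, 351, 659, 693, 716, 717, 717]
0.75 [351, 441, 441, 441, 440, 352, 352, 351, 352, 715, 717, 354]
0.80 [350, 444, 444, 444, 443, 352, 352, 352, 352, 352, 717, 354]
0.85 [349, 443, 444, 444, 443, 352, 351, 352, 352, 351, 353, 353]
mat 0 nan ((0.0, 0.0), (0.0, 0.0), 0.0)
pad 72 [ 0.50351421 -0.40851
[... 286 characters left out ...]
e, None, None]
0.30 [4, 7, 2, 4, 5, 2, 3, 3, 3, 3, 3, 3]
0.35 [34, 34, 4, 5, 4, 4, 4, 5, 3, 4, 4, 4]
0.40 [34, 35, 4, 8, 9, 46, 33, 3, 35, 85, 36, 3]
0.45 [4, 4, 18, 18, 7, 46, 45, 43, 65, 89, 89, 75]
0.50 [3, 3, 20, 18, 6, 44, 33, 45, 46, 33, 72, 62]
0.55 [428, 430, 16, 6, 7, 45, 32, 33, 45, 28, 28, 5]
0.60 [424, 430, 46, 4, 5, 44, 33, 43, 45, 4, 24, 4]
0.65 [131, 131, 201, 164, 4, 44, 45, 45, 22, 4, 219, 345]
0.70 [351, 351, 351, 352, 351, 351, 351, 351, 351, 351, 351, 352]
0.75 [351, 419, 434, 441, 441, 351, 351, 351, 351, 352, 351, 354]
0.80 [351, 349, 237, 443, 444, 352, 351, 351, 351, 351, 352, 352]
0.85 [349, None, None, 443, 444, 351, 351, 351, 351, 351, 352, 351]
  return _methods._mean(a, axis=axis, dtype=dtype,
  ret = ret.dtype.type(ret / rcount)
```

send_rows([
  [0.04,0.08,0.01,0,0,0.033],
  [0.04,0.08,0.01,0,0,0.033],
  [0.04,0.08,0.01,0,0,0.033],
  [0.04,0.08,0.01,0,0,0.033],
  [0.04,0.08,0.01,0,0,0.033],
], claw=94)

```text
t: 2.08
ee_pos: [0.3112, -0.3871, 0.2307]
eef_rot: [3.141, 0.0, 0.605]
wrist_force: [0.7, 0.7, 0.2]
finger_gap: 0.999
grip_force: 0.0
```

send_rows([
  [0.04,0.08,0.01,0,0,0.033],
  [0.04,0.08,0.01,0,0,0.033],
  [0.04,0.08,0.01,0,0,0.033],
  [0.04,0.08,0.01,0,0,0.033],
  [0.04,0.08,0.01,0,0,0.033],
])

```text
t: 2.7
ee_pos: [0.4111, -0.1871, 0.2558]
eef_rot: [3.141, 0.0, 0.864]
wrist_force: [1.3, -0.7, -0.5]
finger_gap: 0.996
grip_force: 0.0
```

send_rows([
  [0.01,0.08,0,0,0,0.033],
  [0.01,0.08,0,0,0,0.033],
  [0.01,0.08,0,0,0,0.033],
  [0.01,0.08,0,0,0,0.033],
  [0.01,0.08,0,0,0,0.033],
])

```text
t: 3.32
ee_pos: [0.4357, 0.0128, 0.2557]
eef_rot: [3.141, 0.0, 1.123]
wrist_force: [0.7, -1.1, -0.6]
finger_gap: 0.998
grip_force: 0.0
```

send_rows([
  [0.01,0.08,0,0,0,0.033],
  [0.01,0.08,0,0,0,0.033],
  [0.01,0.08,0,0,0,0.033],
  [0.01,0.08,0,0,0,0.033],
  [0.01,0.08,0,0,0,0.033],
])

```text
t: 3.95
ee_pos: [0.4608, 0.2128, 0.2556]
eef_rot: [3.141, 0.0, 1.382]
wrist_force: [-0.2, -0.5, 1.1]
finger_gap: 1.002
grip_force: 0.0
```

send_rows([
  [0,0,0,0,0,0],
  [0,0,0,0,0,0],
])

```text
t: 4.2
ee_pos: [0.4607, 0.2111, 0.2553]
eef_rot: [-3.141, 0.0, 1.38]
wrist_force: [0.4, -0.2, -0.8]
finger_gap: 1.002
grip_force: 0.0
```

Motion tracks well. Now look from the wrist.

```bash
python3 - <<'E'
from h import *
im,d,P,T=shot('wrist','w1.png'); print(T.round(3)); f=np.isfinite(P[...,2])
for q in ['transformer','flux_red','bottle_green','bottle_blue','heatsink','trough']:
    print(q,[(round(a['conf'],2),tow(T,a['point']).tolist()) for a in bot.place_of('wrist',q)])
# bottle caps: top discs z ~ .087
m=(f&(P[...,2]>.078)&(P[...,2]<.1)).astype(np.uint8)
n,l,s,c=cv2.connectedComponentsWithStats(m)
for i in range(1,n):
    if s[i,4]>60:
        q=P[l==i]; (cc,r)=cv2.minEnclosingCircle((q[:,:2]*1000).astype(np.float32)); print('cap',c[i].round(),s[i,4],np.median(q,0).round(4),q.mean(0).round(4),np.round(cc,1),round(r,1))
hsv=cv2.cvtColor(im,cv2.COLOR_RGB2HSV)
m=f&(hsv[...,0]>108)&(hsv[...,0]<125)&(hsv[...,1]>110)&(abs(P[...,2]-.034)<.006)&(abs(P[...,0]-.475)<.1)
q=P[m]; print('rim',m.sum(),cv2.minAreaRect((q[:,:2]*1000).astype(np.float32)))
m=f&(abs(P[...,2]-.028)<.006)&(hsv[...,1]<200)&(abs(P[...,0]-.467)<.03)&(abs(P[...,1]-.259)<.022)
q=P[m]; print('trafo',m.sum(),np.median(q,0).round(4),cv2.minAreaRect((q[:,:2]*1000).astype(np.float32)))
E
```

```text
[[ 0.982 -0.183 -0.048  0.475]
 [-0.189 -0.949 -0.253  0.282]
 [ 0.     0.257 -0.966  0.435]
 [ 0.     0.     0.     1.   ]]
transformer [(0.95, [0.5828, 0.3131, -0.005]), (0.83, [0.4714, 0.2548, -0.0001]), (0.57, [0.58, 0.2303, -0.0005])]
flux_red [(0.64, [0.4586, 0.2106, 0.0009]), (0.17, [0.4864, 0.3403, 0.0027])]
bottle_green [(0.66, [0.4718, 0.2978, 0.0043])]
bottle_blue [(0.78, [0.4867, 0.3839, 0.0027]), (0.68, [0.478, 0.2971, -0.0006])]
heatsink [(0.94, [0.4854, 0.3387, 0.0061])]
trough [(0.9, [0.4787, 0.2969, 0.0028])]
cap [245.   2.] 70 [0.4861 0.3765 0.0856] [0.4861 0.3768 0.0846] [486.4 379.4] 7.4
cap [247.  86.] 277 [0.4729 0.2992 0.0876] [0.4729 0.2992 0.0876] [473.1 299.1] 9.5
cap [248. 169.] 242 [0.4579 0.2139 0.0876] [0.4577 0.2138 0.0873] [457.5 212.9] 9.6
rim 221 ((472.8088073730469, 287.45855712890625), (213.29428100585938, 62.917545318603516), 80.40774536132812)
trafo 750 [0.4686 0.2543 0.0289] ((466.3546447753906, 255.30511474609375), (36.25712203979492, 66.1933822631836), 74.21586608886719)
```

View pics/w1.png

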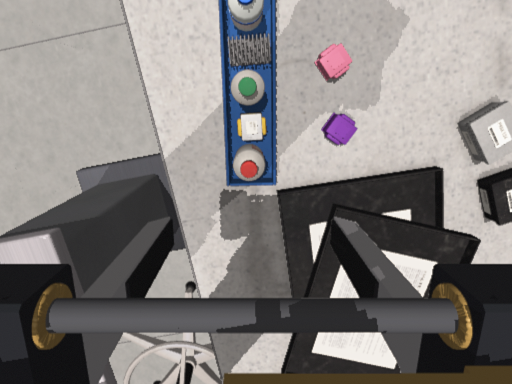

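The wrist view shows red cap (248,169), transformer (251,127), green cap (247,86), heatsink (249,50) and blue at (245,5), matching the measured spacing. I'll grasp red now, across the trough and above the rim.

send_rows([
  [-0.006,0.005,-0.1,0,0,0.01],
  [0,0,-0.1,0,0,0],
  [0,0,-0.1,0,0,0],
  [0,0,-0.07,0,0,0],
  [0,0,-0.04,0,0,0],
], claw=94)

```text
t: 5.18
ee_pos: [0.4572, 0.2138, 0.049]
eef_rot: [-3.14, 0.001, 1.396]
wrist_force: [0.5, -0.9, 0.1]
finger_gap: 0.998
grip_force: 0.0
```

send_rows([
  [0,0,-0.022,0,0,0],
  [0,0,0,0,0,0],
  [0,0,0,0,0,0],
])

```text
t: 5.55
ee_pos: [0.4583, 0.2143, 0.0404]
eef_rot: [3.14, -0.001, 1.396]
wrist_force: [-0.3, 0.2, 0.3]
finger_gap: 1.002
grip_force: 0.0
```

send_rows([
  [0,0,0,0,0,0],
  [0,0,0,0,0,0],
  [0,0,0,0,0,0],
  [0,0,0,0,0,0],
], claw=30)

```text
t: 6.05
ee_pos: [0.4577, 0.2141, 0.0395]
eef_rot: [-3.142, 0.0, 1.396]
wrist_force: [-0.1, 0.4, 0.6]
finger_gap: 0.61
grip_force: 0.0
```

send_rows([
  [0,0,0,0,0,0],
  [0,0,0,0,0,0],
  [0,0,0,0,0,0],
  [0,0,0,0,0,0],
])

```text
t: 6.55
ee_pos: [0.4576, 0.2141, 0.0394]
eef_rot: [-3.141, 0.0, 1.396]
wrist_force: [0.4, 0.0, 0.3]
finger_gap: 0.387
grip_force: 30.0
```

send_rows([
  [0,0,0.02,0,0,0],
  [0,0,0.04,0,0,0],
  [0,0,0.06,0,0,0],
  [0,0,0.08,0,0,0],
  [0,0,0.06,0,0,0],
])

```text
t: 7.18
ee_pos: [0.4578, 0.2145, 0.1724]
eef_rot: [3.14, -0.001, 1.397]
wrist_force: [-0.6, 0.1, -0.4]
finger_gap: 0.389
grip_force: 30.0
```

send_rows([
  [0,-0.04,0,0,0,0],
  [-0.002,-0.08,0,0,0,0],
  [-0.002,-0.1,0,0,0,0],
  [-0.002,-0.1,0,0,0,0],
  [-0.002,-0.1,0,0,0,0],
])

```text
t: 7.8
ee_pos: [0.4536, 0.0027, 0.1709]
eef_rot: [3.14, 0.0, 1.397]
wrist_force: [1.6, -0.1, -0.6]
finger_gap: 0.389
grip_force: 30.0
```

send_rows([
  [-0.002,-0.1,0,0,0,0],
  [-0.002,-0.1,0,0,0,0],
  [-0.002,-0.1,0,0,0,0],
  [-0.002,-0.1,0,0,0,0],
  [-0.002,-0.08,0,0,0,0],
])

```text
t: 8.43
ee_pos: [0.4485, -0.2378, 0.1709]
eef_rot: [3.14, 0.0, 1.396]
wrist_force: [1.5, 1.4, -1.6]
finger_gap: 0.394
grip_force: 30.0
```

send_rows([
  [0,-0.04,0,0,0,0],
  [0,-0.023,0,0,0,0],
  [0,0,0,0,0,0],
  [0,0,0,0,0,0],
])

```text
t: 8.93
ee_pos: [0.449, -0.2661, 0.1696]
eef_rot: [3.142, -0.0, 1.398]
wrist_force: [-0.5, -0.5, -0.8]
finger_gap: 0.391
grip_force: 30.0
```

```bash
python3 - <<'E'
from h import *
print(bot.observe()['ee_pos'],bot.observe()['finger_gap'])
im,d,P,T=shot('wrist','w2.png'); 
for q in ['mat','flux_red']:
    print(q,[(round(a['conf'],2),tow(T,a['point']).tolist()) for a in bot.place_of('wrist',q)])
r=bot.silhouettes('wrist','mat')
if r:
    q=P[r[0]['mask']&np.isfinite(P[...,2])]; q=q[q[:,2]<.03]; print(np.median(q,0),cv2.minAreaRect((q[:,:2]*1000).astype(np.float32)))
im,d,P,T=shot('scene')
for c in ['scene']:
  for q in ['mat','flux_red']:
    print(q,[(round(a['conf'],2),tow(T,a['point']).tolist()) for a in bot.place_of(c,q)])
  r=bot.silhouettes('scene','mat')
  q=P[r[0]['mask']&np.isfinite(P[...,2])]; q=q[q[:,2]<.02];print(cv2.minAreaRect((q[:,:2]*1000).astype(np.float32)))
E
```

```text
[ 0.44898016 -0.26612266  0.16961004] 0.3912794645377063
mat [(0.68, [0.4879, -0.2687, 0.0047])]
flux_red [(0.6, [0.4494, -0.2678, 0.1347])]
[ 0.49245445 -0.26372698  0.0035533 ] ((485.87396240234375, -270.2793884277344), (95.16171264648438, 150.78773498535156), 79.9503402709961)
mat [(0.89, [0.4849, -0.2632, -0.0091])]
flux_red [(0.78, [0.4483, -0.263, 0.1328])]
((486.9814147949219, -265.0600891113281), (98.54485321044922, 153.33041381835938), 80.12110137939453)
```

View pics/w2.png

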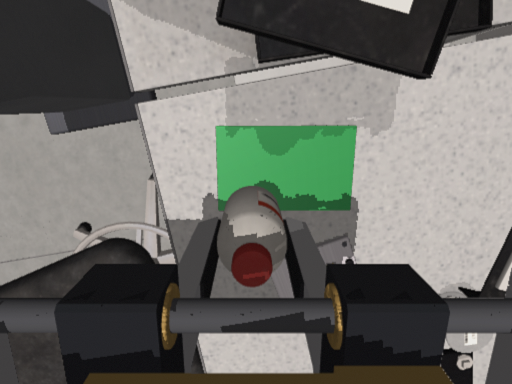

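The wrist view shows the red bottle upright in the grip at (252,245), with the mat clear beneath (215–355, 125–210). Lower and release.

send_rows([
  [0,0.008,-0.08,0,0,0],
  [0,0,-0.08,0,0,0],
  [0,0,-0.05,0,0,0],
  [0,0,-0.03,0,0,0],
  [0,0,-0.015,0,0,0],
])

```text
t: 9.95
ee_pos: [0.4487, -0.2634, 0.0416]
eef_rot: [-3.141, -0.0, 1.396]
wrist_force: [-0.1, 0.2, -0.0]
finger_gap: 0.392
grip_force: 30.0
```

send_rows([
  [0,0,-0.004,0,0,0],
  [0,0,0,0,0,0],
  [0,0,0,0,0,0],
])

```text
t: 10.32
ee_pos: [0.4489, -0.2636, 0.0405]
eef_rot: [3.141, 0.001, 1.396]
wrist_force: [-0.2, -0.5, -0.2]
finger_gap: 0.391
grip_force: 30.0
```

send_rows([
  [0,0,-0.003,0,0,0],
  [0,0,0,0,0,0],
  [0,0,0,0,0,0],
])

```text
t: 10.7
ee_pos: [0.4487, -0.2634, 0.0385]
eef_rot: [-3.142, 0.0, 1.396]
wrist_force: [0.3, -0.3, -1.0]
finger_gap: 0.388
grip_force: 30.0
```

send_rows([
  [0,0,0,0,0,0],
  [0,0,0,0,0,0],
  [0,0,0,0,0,0],
  [0,0,0,0,0,0],
], claw=94)

```text
t: 11.2
ee_pos: [0.4486, -0.2634, 0.0384]
eef_rot: [-3.141, 0.0, 1.396]
wrist_force: [-0.1, 0.5, -0.3]
finger_gap: 0.78
grip_force: 0.0
```

send_rows([
  [0,0,0.01,0,0,0],
  [0,0,0.03,0,0,0],
  [0,0,0.08,0,0,0],
  [0,0,0.1,0,0,0],
  [0,0,0.1,0,0,0],
])

```text
t: 11.82
ee_pos: [0.4486, -0.2631, 0.2011]
eef_rot: [3.141, 0.0, 1.397]
wrist_force: [1.0, -0.2, -0.1]
finger_gap: 0.998
grip_force: 0.0
```

send_rows([
  [0.004,0.04,0,0,0,0],
  [0.004,0.09,0,0,0,0],
  [0.004,0.11,0,0,0,0],
  [0.004,0.11,0,0,0,0],
  [0.004,0.11,0,0,0,0],
])

```text
t: 12.45
ee_pos: [0.458, -0.0313, 0.1986]
eef_rot: [-3.142, 0.001, 1.397]
wrist_force: [1.1, -0.7, 0.7]
finger_gap: 1.0
grip_force: 0.0
```

send_rows([
  [0.004,0.11,0,0,0,0],
  [0.004,0.11,0,0,0,0],
  [0.004,0.11,0,0,0,0],
  [0.004,0.11,0,0,0,0],
  [0.004,0.11,0,0,0,0],
])

```text
t: 13.08
ee_pos: [0.4679, 0.2434, 0.1986]
eef_rot: [3.142, 0.0, 1.396]
wrist_force: [0.3, -0.7, 0.6]
finger_gap: 1.002
grip_force: 0.0
```

send_rows([
  [0.004,0.08,0,0,0,0],
  [0.004,0.034,0,0,0,0],
  [0,0,0,0,0,0],
  [0,0,0,0,0,0],
])

```text
t: 13.58
ee_pos: [0.4728, 0.2972, 0.1984]
eef_rot: [3.142, 0.001, 1.395]
wrist_force: [0.4, -0.5, 0.2]
finger_gap: 0.998
grip_force: 0.0
```

```bash
python3 - <<'E'
from h import *
print(bot.observe()['ee_pos'])
im,d,P,T=shot('scene')
for q in ['flux_red','mat','bottle_green']: print(q,[(round(a['conf'],2),tow(T,a['point']).tolist()) for a in bot.place_of('scene',q)])
E
```

```text
[0.47284994 0.29716765 0.19836554]
flux_red [(0.7, [0.4456, -0.2615, 0.0055])]
mat [(0.94, [0.4855, -0.262, -0.0071]), (0.34, [0.447, -0.2593, 0.0017])]
bottle_green [(0.56, [0.4767, 0.3039, 0.006])]
```

send_rows([
  [0,0.004,-0.08,0,0,0],
  [0,0,-0.09,0,0,0],
  [0,0,-0.07,0,0,0],
  [0,0,-0.04,0,0,0],
  [0,0,-0.025,0,0,0],
])

```text
t: 14.4
ee_pos: [0.4728, 0.3005, 0.0455]
eef_rot: [-3.142, 0.0, 1.396]
wrist_force: [-0.1, 0.5, 1.7]
finger_gap: 0.995
grip_force: 0.0
```

send_rows([
  [0,0,-0.013,0,0,0],
  [0,0,0,0,0,0],
  [0,0,0,0,0,0],
])

```text
t: 14.78
ee_pos: [0.4731, 0.3008, 0.0402]
eef_rot: [3.141, -0.001, 1.396]
wrist_force: [-0.5, 0.3, 0.2]
finger_gap: 1.001
grip_force: 0.0
```

send_rows([
  [0,0,0,0,0,0],
  [0,0,0,0,0,0],
  [0,0,0,0,0,0],
  [0,0,0,0,0,0],
  [0,0,0,0,0,0],
], claw=30)

```text
t: 15.4
ee_pos: [0.4727, 0.3006, 0.0394]
eef_rot: [-3.142, 0.0, 1.396]
wrist_force: [-0.0, -0.6, 0.2]
finger_gap: 0.506
grip_force: 0.0
```

send_rows([
  [0,0,0,0,0,0],
  [0,0,0,0,0,0],
  [0,0,0,0,0,0],
])

```text
t: 15.78
ee_pos: [0.4726, 0.3006, 0.0394]
eef_rot: [-3.141, 0.0, 1.396]
wrist_force: [-0.2, 0.3, 0.2]
finger_gap: 0.393
grip_force: 30.0
```

send_rows([
  [0,0,0.02,0,0,0],
  [0,0,0.04,0,0,0],
  [0,0,0.06,0,0,0],
  [0,0,0.08,0,0,0],
  [0,0,0.06,0,0,0],
])

```text
t: 16.4
ee_pos: [0.4728, 0.301, 0.1725]
eef_rot: [3.14, -0.001, 1.397]
wrist_force: [0.0, -0.6, -0.8]
finger_gap: 0.394
grip_force: 30.0
```

send_rows([
  [0.003,-0.05,0,0,0,0],
  [0.01,-0.09,0,0,0,0],
  [0.01,-0.11,0,0,0,0],
  [0.01,-0.11,0,0,0,0],
  [0.01,-0.11,0,0,0,0],
])

```text
t: 17.02
ee_pos: [0.4942, 0.064, 0.1709]
eef_rot: [3.14, 0.0, 1.397]
wrist_force: [1.0, 0.4, -1.1]
finger_gap: 0.394
grip_force: 30.0
```

send_rows([
  [0.01,-0.11,0,0,0,0],
  [0.01,-0.11,0,0,0,0],
  [0.01,-0.11,0,0,0,0],
  [0.01,-0.11,0,0,0,0],
  [0.01,-0.11,0,0,0,0],
])

```text
t: 17.65
ee_pos: [0.5193, -0.2111, 0.1711]
eef_rot: [3.14, 0.0, 1.397]
wrist_force: [0.1, 1.3, -0.6]
finger_gap: 0.394
grip_force: 30.0
```

send_rows([
  [0.01,-0.09,0,0,0,0],
  [0,-0.043,0,0,0,0],
  [0,0,0,0,0,0],
  [0,0,0,0,0,0],
])

```text
t: 18.15
ee_pos: [0.5245, -0.2743, 0.17]
eef_rot: [3.141, -0.0, 1.398]
wrist_force: [-0.2, 0.4, -1.2]
finger_gap: 0.391
grip_force: 30.0
```

Lower from 0.170 to 0.0385.

send_rows([
  [0,-0.003,-0.08,0,0,0],
  [0,0,-0.08,0,0,0],
  [0,0,-0.05,0,0,0],
  [0,0,-0.03,0,0,0],
  [0,0,-0.015,0,0,0],
])

```text
t: 18.77
ee_pos: [0.5245, -0.2767, 0.0419]
eef_rot: [3.142, -0.0, 1.397]
wrist_force: [0.3, -1.0, -0.4]
finger_gap: 0.393
grip_force: 30.0
```

send_rows([
  [0,0,-0.005,0,0,0],
  [0,0,-0.003,0,0,0],
  [0,0,0,0,0,0],
  [0,0,0,0,0,0],
])

```text
t: 19.27
ee_pos: [0.5244, -0.2776, 0.0384]
eef_rot: [3.141, 0.0, 1.396]
wrist_force: [-0.0, -0.3, 3.6]
finger_gap: 0.389
grip_force: 30.0
```

send_rows([
  [0,0,0,0,0,0],
  [0,0,0,0,0,0],
  [0,0,0,0,0,0],
  [0,0,0,0,0,0],
  [0,0,0,0,0,0],
], claw=80)

```text
t: 19.9
ee_pos: [0.5241, -0.2774, 0.0379]
eef_rot: [-3.141, 0.0, 1.396]
wrist_force: [0.7, -0.1, -0.7]
finger_gap: 0.846
grip_force: 0.0
```

send_rows([
  [0,0,0.01,0,0,0],
  [0,0,0.03,0,0,0],
  [0,0,0.08,0,0,0],
  [0,0,0.1,0,0,0],
  [0,0,0.1,0,0,0],
])

```text
t: 20.52
ee_pos: [0.5241, -0.2772, 0.2006]
eef_rot: [3.141, 0.0, 1.397]
wrist_force: [-0.1, -1.5, -0.2]
finger_gap: 0.851
grip_force: 0.0
```

```bash
python3 - <<'E'
from h import *
print(bot.observe()['ee_pos'])
im,d,P,T=shot('wrist','w3.png')
for q in ['flux_red','bottle_green','mat','jig']: print(q,[(round(a['conf'],2),tow(T,a['point']).tolist()) for a in bot.place_of('wrist',q)])
im,d,P,T=shot('scene')
for q in ['flux_red','bottle_green','mat','transformer']: print(q,[(round(a['conf'],2),tow(T,a['point']).tolist()) for a in bot.place_of('scene',q)])
E
```

```text
[ 0.52410209 -0.27715723  0.20064909]
flux_red [(0.56, [0.4521, -0.2656, 0.0027])]
bottle_green [(0.69, [0.5247, -0.2793, 0.0039])]
mat [(0.78, [0.4907, -0.269, 0.0049])]
jig [(0.56, [0.5043, -0.4238, -0.0002])]
flux_red [(0.58, [0.4465, -0.2626, 0.0047]), (0.3, [0.5032, -0.41, -0.0012])]
bottle_green [(0.51, [0.5259, -0.2775, 0.0005])]
mat [(0.79, [0.4859, -0.268, -0.0068])]
transformer [(0.72, [0.4734, 0.304, 0.0039]), (0.71, [0.4704, 0.2591, 0.0029]), (0.67, [0.5824, 0.313, -0.0025]), (0.58, [0.5853, 0.2363, -0.001])]
```

View pics/w3.png

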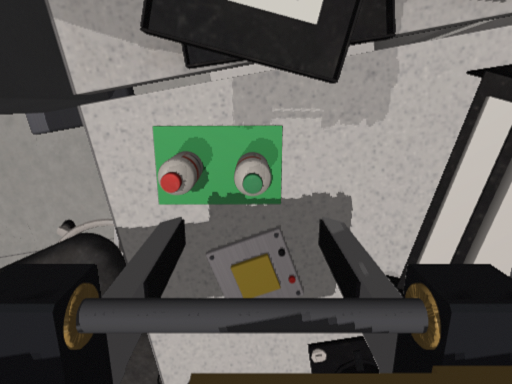

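Both bottles stand on the mat: red cap (171,182), green cap (252,183). The jig pad is at (255,277), half behind the gripper bar, so I'll raise a little to measure it.

send_rows([
  [0,-0.04,0.06,0,0,0],
  [0,-0.04,0.06,0,0,0],
  [0,-0.02,0.06,0,0,0],
  [0,0,0,0,0,0],
  [0,0,0,0,0,0],
], claw=94)

```text
t: 21.65
ee_pos: [0.5239, -0.327, 0.2869]
eef_rot: [-3.14, -0.001, 1.397]
wrist_force: [-0.1, -0.7, -0.6]
finger_gap: 1.001
grip_force: 0.0
```

```bash
python3 - <<'E'
from h import *
print(bot.observe()['ee_pos'])
im,d,P,T=shot('wrist','w4.png'); f=np.isfinite(P[...,2])
hsv=cv2.cvtColor(im,cv2.COLOR_RGB2HSV)
m=f&(hsv[...,0]>18)&(hsv[...,0]<32)&(hsv[...,1]>120)&(abs(P[...,2]-.016)<.006)&(abs(P[...,0]-.505)<.06)&(abs(P[...,1]+.41)<.06)
q=P[m];print('pad',m.sum(),np.median(q,0),cv2.minAreaRect((q[:,:2]*1000).astype(np.float32)))
r=bot.silhouettes('wrist','jig')
for a in r[:2]:
    q=P[a['mask']&f]; q=q[(q[:,2]<.03)]; print(a['conf'],len(q),cv2.minAreaRect((q[:,:2]*1000).astype(np.float32)))
for n,lo,hi in [('red',None,None)]:
    m=f&((hsv[...,0]<8)|(hsv[...,0]>172))&(hsv[...,1]>150)&(abs(P[...,0]-.505)<.07)&(abs(P[...,1]+.41)<.07); print('redterm',m.sum(),np.median(P[m],0))
E
```

```text
[ 0.52393462 -0.3269526   0.28689885]
pad 1056 [ 0.50533544 -0.4155373   0.0165935 ] ((505.0320129394531, -416.9346618652344), (49.32963562011719, 49.182674407958984), 10.685327529907227)
0.68 4056 ((505.72821044921875, -419.31707763671875), (99.0851058959961, 104.1890640258789), 10.428526878356934)
redterm 21 [ 0.54968278 -0.42822638  0.01433031]
```

View pics/w4.png

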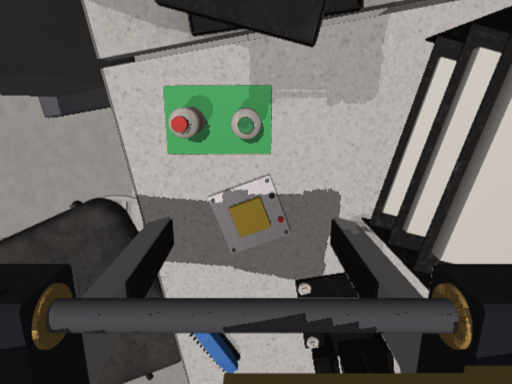

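send_rows([
  [-0.0125,0.04,0,0,0,0],
  [-0.0125,0.09,0,0,0,0],
  [-0.0125,0.11,0,0,0,0],
  [-0.0125,0.11,0,0,0,0],
  [-0.0125,0.11,0,0,0,0],
])

```text
t: 22.38
ee_pos: [0.4921, -0.0955, 0.2873]
eef_rot: [-3.141, 0.0, 1.396]
wrist_force: [1.9, 0.8, 0.0]
finger_gap: 1.0
grip_force: 0.0
```

send_rows([
  [-0.0125,0.11,-0.01,0,0,0],
  [-0.0125,0.11,-0.02,0,0,0],
  [-0.0125,0.11,-0.02,0,0,0],
  [-0.0125,0.11,-0.02,0,0,0],
  [-0.0125,0.09,0,0,0,0],
])

```text
t: 23.0
ee_pos: [0.4604, 0.1696, 0.2519]
eef_rot: [-3.14, 0.0, 1.398]
wrist_force: [0.5, -0.2, 0.6]
finger_gap: 1.001
grip_force: 0.0
```

send_rows([
  [-0.0125,0.044,0,0,0,0],
  [0,0,0,0,0,0],
  [0,0,0,0,0,0],
])

```text
t: 23.38
ee_pos: [0.4555, 0.1888, 0.2526]
eef_rot: [-3.141, 0.001, 1.396]
wrist_force: [0.0, -0.3, -0.3]
finger_gap: 1.0
grip_force: 0.0
```

```bash
python3 - <<'E'
from h import *
print(bot.observe()['ee_pos'],bot.observe()['q'])
im,d,P,T=shot('wrist','w5.png'); f=np.isfinite(P[...,2])
m=(f&(abs(P[...,2]-.028)<.005)&(abs(P[...,0]-.467)<.024)&(abs(P[...,1]-.256)<.03)).astype(np.uint8)
q=P[m>0]; print(m.sum(),np.median(q,0).round(4),q.mean(0).round(4),cv2.minAreaRect((q[:,:2]*1000).astype(np.float32)))
for q in ['transformer','bottle_blue','heatsink']: print(q,[(round(a['conf'],2),tow(T,a['point']).tolist()) for a in bot.place_of('wrist',q)])
E
```

```text
[0.45545575 0.18875934 0.25255152] [ 0.37342243  0.23332901 -0.94635451  1.85254358  0.20612419  1.15967467
 -0.81848289]
703 [0.4687 0.2537 0.0288] [0.4688 0.2535 0.0284] ((472.0175476074219, 249.26193237304688), (37.85512924194336, 44.52738571166992), 79.69270324707031)
transformer [(0.97, [0.5828, 0.3146, -0.0028]), (0.67, [0.582, 0.2298, -0.0047])]
bottle_blue [(0.2, [0.4864, 0.3382, 0.0037])]
heatsink [(0.7, [0.4852, 0.3396, 0.0037])]
```

View pics/w5.png

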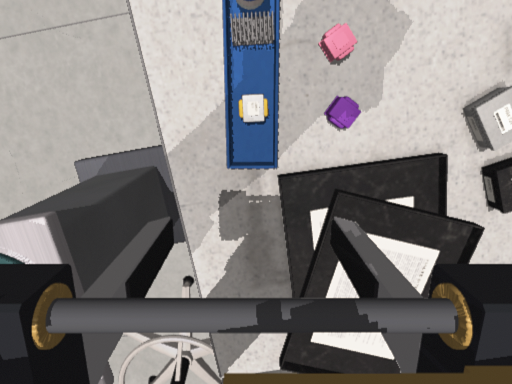

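The transformer now stands clear at (253,108), with square edges in line with the trough. I'll turn a quarter turn and centre above it.

send_rows([
  [0.003,0.013,0,0,0,0.1],
  [0.003,0.013,0,0,0,0.1],
  [0.003,0.013,0,0,0,0.1],
  [0.003,0.013,0,0,0,0.1],
  [0.003,0.013,0,0,0,0.1],
])

```text
t: 24.2
ee_pos: [0.4632, 0.2217, 0.2529]
eef_rot: [-3.142, 0.0, 2.186]
wrist_force: [-0.1, 0.2, 0.7]
finger_gap: 1.0
grip_force: 0.0
```

send_rows([
  [0.003,0.013,0,0,0,0.1],
  [0.003,0.013,0,0,0,0.1],
  [0.003,0.013,0,0,0,0.1],
  [0.003,0.013,0,0,0,0.1],
  [0,0.013,0,0,0,0.1],
])

```text
t: 24.82
ee_pos: [0.4693, 0.2542, 0.2528]
eef_rot: [-3.141, -0.0, 2.971]
wrist_force: [-0.4, 0.1, -0.1]
finger_gap: 0.999
grip_force: 0.0
```

send_rows([
  [0,0,-0.04,0,0,0],
  [0,0,-0.04,0,0,0],
  [0,0,0,0,0,0],
  [0,0,0,0,0,0],
])

```text
t: 25.32
ee_pos: [0.469, 0.2546, 0.2131]
eef_rot: [3.142, 0.0, 2.966]
wrist_force: [1.0, -0.2, 0.5]
finger_gap: 0.999
grip_force: 0.0
```

```bash
python3 - <<'E'
from h import *
s=bot.observe();print(s['ee_pos'],s['eef_rot'],s['q'])
E
```

```text
[0.46896388 0.25462327 0.21307396] [3.14159002e+00 2.22553258e-05 2.96618779e+00] [ 0.35276759  0.48662454 -1.17590525  1.80615206  0.48578192  1.17983547
  0.41942392]
```

send_rows([
  [0,-0.001,-0.1,0,0,0],
  [0,0,-0.1,0,0,0],
  [0,0,-0.08,0,0,0],
  [0,0,-0.05,0,0,0],
  [0,0,0,0,0,0],
], claw=70)

```text
t: 25.95
ee_pos: [0.4684, 0.254, 0.0473]
eef_rot: [-3.141, -0.001, 2.967]
wrist_force: [-0.2, 0.5, 0.3]
finger_gap: 0.748
grip_force: 0.0
```

send_rows([
  [0,0,-0.03,0,0,0],
  [0,0,-0.02,0,0,0],
  [0,0,-0.015,0,0,0],
  [0,0,-0.01,0,0,0],
  [0,0,0,0,0,0],
])

```text
t: 26.58
ee_pos: [0.4688, 0.2541, 0.0103]
eef_rot: [-3.141, -0.0, 2.967]
wrist_force: [0.6, 0.2, 0.0]
finger_gap: 0.745
grip_force: 0.0
```

send_rows([
  [0,0,0,0,0,0],
  [0,0,0,0,0,0],
])

```text
t: 26.82
ee_pos: [0.4691, 0.2542, 0.0107]
eef_rot: [3.141, 0.0, 2.967]
wrist_force: [0.0, 0.0, 0.7]
finger_gap: 0.747
grip_force: 0.0
```

send_rows([
  [0,0,0,0,0,0],
  [0,0,0,0,0,0],
  [0,0,0,0,0,0],
  [0,0,0,0,0,0],
  [0,0,0,0,0,0],
], claw=26)

```text
t: 27.45
ee_pos: [0.4689, 0.2541, 0.0104]
eef_rot: [-3.142, 0.0, 2.967]
wrist_force: [0.0, 0.4, 0.9]
finger_gap: 0.364
grip_force: 29.9
```

send_rows([
  [0,0,0,0,0,0],
  [0,0,0,0,0,0],
])

```text
t: 27.7
ee_pos: [0.4689, 0.2541, 0.0104]
eef_rot: [3.142, 0.0, 2.967]
wrist_force: [0.5, 0.6, 0.3]
finger_gap: 0.361
grip_force: 29.9
```

send_rows([
  [0,0,0.02,0,0,0],
  [0,0,0.04,0,0,0],
  [0,0,0.08,0,0,0],
  [0,0,0.1,0,0,0],
  [0,0,0.1,0,0,0],
])

```text
t: 28.32
ee_pos: [0.4685, 0.2542, 0.1832]
eef_rot: [3.142, 0.0, 2.968]
wrist_force: [-0.1, -0.5, -0.6]
finger_gap: 0.358
grip_force: 29.9
```

send_rows([
  [0.005,-0.04,0,0,0,-0.055],
  [0.005,-0.08,0.01,0,0,-0.055],
  [0.005,-0.1,0.01,0,0,-0.055],
  [0.005,-0.1,0.01,0,0,-0.055],
  [0.005,-0.1,0,0,0,-0.055],
])

```text
t: 28.95
ee_pos: [0.4813, 0.0428, 0.1969]
eef_rot: [3.141, 0.002, 2.533]
wrist_force: [1.8, -0.1, -1.2]
finger_gap: 0.353
grip_force: 29.9
```

send_rows([
  [0.005,-0.1,0,0,0,-0.055],
  [0.005,-0.1,0,0,0,-0.055],
  [0.005,-0.1,0,0,0,-0.055],
  [0.005,-0.1,0,0,0,-0.055],
  [0.005,-0.1,0,0,0,-0.055],
])

```text
t: 29.58
ee_pos: [0.4938, -0.2072, 0.1969]
eef_rot: [3.141, 0.001, 2.101]
wrist_force: [1.2, -0.3, -1.0]
finger_gap: 0.356
grip_force: 29.9
```

send_rows([
  [0.005,-0.1,0,0,0,-0.055],
  [0.005,-0.1,0,0,0,-0.055],
  [0.005,-0.1,0,0,0,-0.055],
  [0.005,-0.08,0,0,0,-0.055],
  [0.002,-0.034,0,0,0,0],
])

```text
t: 30.2
ee_pos: [0.5045, -0.4146, 0.1964]
eef_rot: [3.141, 0.0, 1.755]
wrist_force: [-0.0, 0.2, -1.0]
finger_gap: 0.356
grip_force: 29.9
```

send_rows([
  [0,0,0,0,0,0],
  [0,0,0,0,0,0],
])

```text
t: 30.45
ee_pos: [0.5054, -0.4111, 0.196]
eef_rot: [3.141, -0.0, 1.76]
wrist_force: [0.7, 0.9, -1.1]
finger_gap: 0.358
grip_force: 29.9
```

```bash
python3 - <<'E'
from h import *
s=bot.observe();print(s['ee_pos'],s['eef_rot'],s['q'],s['finger_gap'])
im,d,P,T=shot('wrist','w6.png'); f=np.isfinite(P[...,2])
hsv=cv2.cvtColor(im,cv2.COLOR_RGB2HSV)
r=bot.silhouettes('wrist','transformer')
for a in r[:2]:
    q=P[a['mask']&f]; print('tr',a['conf'],np.median(q,0).round(4),cv2.minAreaRect((q[:,:2]*1000).astype(np.float32)))
r=bot.silhouettes('wrist','jig')
for a in r[:2]:
    q=P[a['mask']&f]; q=q[q[:,2]<.03]; print('jig',a['conf'],cv2.minAreaRect((q[:,:2]*1000).astype(np.float32)))
for c in ['scene','side']:
    im,d,P,T=shot(c)
    for q in ['transformer','jig','flux_red','bottle_green']: print(c,q,[(round(a['conf'],2),tow(T,a['point']).tolist()) for a in bot.place_of(c,q)])
E
```

```text
[ 0.50535478 -0.41111413  0.19599554] [ 3.14116055e+00 -3.27646571e-04  1.76025199e+00] [ 1.15402626  0.58171365 -0.75537178  1.53232807  0.41648918  1.19417162
  0.51561533] 0.3575422894744244
tr 0.9 [ 0.5042 -0.4074  0.2142] ((522.2948608398438, -466.9287109375), (52.53056335449219, 153.13563537597656), 24.47232437133789)
jig 0.94 ((504.73016357421875, -416.7916564941406), (102.4896011352539, 99.45501708984375), 11.249482154846191)
scene transformer [(0.7, [0.5838, 0.2358, 0.0005]), (0.63, [0.5825, 0.312, -0.0017]), (0.51, [0.5086, -0.4083, 0.1886])]
scene jig [(0.87, [0.4997, -0.4153, -0.0013])]
scene flux_red [(0.44, [0.4488, -0.2597, 0.0019])]
scene bottle_green [(0.6, [0.5247, -0.2753, 0.0011]), (0.47, [0.4448, -0.2603, 0.0048])]
side transformer [(0.65, [0.5106, -0.4109, 0.1889]), (0.51, [0.5801, 0.2355, -0.0002]), (0.47, [0.5787, 0.3165, 0.0054])]
side jig [(0.86, [0.5071, -0.4105, 0.0002])]
side flux_red [(0.78, [0.4541, -0.2629, 0.0023])]
side bottle_green [(0.83, [0.5253, -0.2809, 0.0038])]
```

View pics/w6.png

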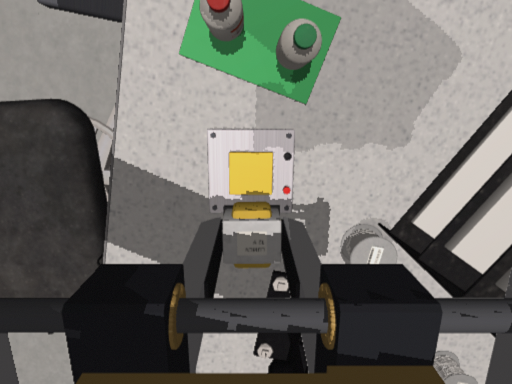

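The wrist view shows the transformer square above the jig: pad (251,173), transformer (251,240), laterally aligned. Lower onto the pad.

send_rows([
  [-0.002,-0.004,-0.08,0,0,0],
  [0,0,-0.1,0,0,0],
  [0,0,-0.08,0,0,0],
  [0,0,-0.04,0,0,0],
  [0,0,-0.02,0,0,0],
])

```text
t: 31.72
ee_pos: [0.5041, -0.4149, 0.0351]
eef_rot: [3.142, -0.0, 1.758]
wrist_force: [-0.2, -0.1, -1.2]
finger_gap: 0.357
grip_force: 29.9
```

send_rows([
  [0,0,-0.015,0,0,0],
  [0,0,-0.009,0,0,0],
  [0,0,0,0,0,0],
  [0,0,0,0,0,0],
])

```text
t: 32.22
ee_pos: [0.5041, -0.4151, 0.0239]
eef_rot: [3.141, 0.001, 1.757]
wrist_force: [0.4, 1.2, -0.5]
finger_gap: 0.359
grip_force: 29.9
```

send_rows([
  [0,0.003,-0.003,0,0,0],
  [0,0,0,0,0,0],
  [0,0,0,0,0,0],
])

```text
t: 32.6
ee_pos: [0.5041, -0.4138, 0.0225]
eef_rot: [3.141, 0.001, 1.757]
wrist_force: [-2.5, -1.0, 6.7]
finger_gap: 0.358
grip_force: 30.0
```

send_rows([
  [0,0,0,0,0,0],
  [0,0,0,0,0,0],
  [0,0,0,0,0,0],
  [0,0,0,0,0,0],
], claw=60)

```text
t: 33.1
ee_pos: [0.5039, -0.4133, 0.0218]
eef_rot: [-3.141, -0.0, 1.758]
wrist_force: [0.4, 0.1, 0.2]
finger_gap: 0.635
grip_force: 0.0
```

send_rows([
  [0,0,0.01,0,0,0],
  [0,0,0.03,0,0,0],
  [0,0,0.08,0,0,0],
  [0,0,0.1,0,0,0],
  [0,0,0.1,0,0,0],
])

```text
t: 33.72
ee_pos: [0.5039, -0.4132, 0.1847]
eef_rot: [3.141, 0.001, 1.758]
wrist_force: [0.2, -0.5, -0.6]
finger_gap: 0.638
grip_force: 0.0
```

send_rows([
  [0,0,0.1,0,0,0],
  [0,0,0.06,0,0,0],
  [0,0,0,0,0,0],
  [0,0,0,0,0,0],
], claw=94)

```text
t: 34.22
ee_pos: [0.5036, -0.4132, 0.2618]
eef_rot: [-3.141, 0.0, 1.758]
wrist_force: [0.4, -1.0, -0.5]
finger_gap: 0.992
grip_force: 0.0
```

```bash
python3 - <<'E'
from h import *
s=bot.observe();print(s['ee_pos'],s['eef_rot'],s['q'])
im,d,P,T=shot('wrist','w7.png'); f=np.isfinite(P[...,2])
m=f&(P[...,2]>.034)&(P[...,2]<.05)&(abs(P[...,0]-.505)<.04)&(abs(P[...,1]+.415)<.04)
q=P[m];print('tr',m.sum(),q.mean(0).round(4),cv2.minAreaRect((q[:,:2]*1000).astype(np.float32)))
r=bot.silhouettes('wrist','jig')
for a in r[:1]:
    q=P[a['mask']&f]; q=q[q[:,2]<.03]; print('jig',a['conf'],cv2.minAreaRect((q[:,:2]*1000).astype(np.float32)))
for q in ['flux_red','bottle_green','jig','transformer']: print(q,[(round(a['conf'],2),tow(T,a['point']).tolist()) for a in bot.place_of('wrist',q)])
E
```

```text
[ 0.50361715 -0.41322893  0.26184778] [-3.14117811e+00  4.67056562e-06  1.75760230e+00] [ 1.1685832   0.52971021 -0.77905364  1.45500707  0.37643866  1.3107719
  0.54828618]
tr 630 [ 0.5038 -0.414   0.0405] ((503.5533447265625, -414.7298278808594), (31.410402297973633, 34.90285873413086), 12.055414199829102)
jig 0.77 ((504.84619140625, -417.9871826171875), (100.10090637207031, 100.27806854248047), 10.725379943847656)
flux_red [(0.91, [0.4541, -0.2616, -0.0005])]
bottle_green []
jig [(0.66, [0.5079, -0.4221, -0.0003])]
transformer []
```

View pics/w7.png

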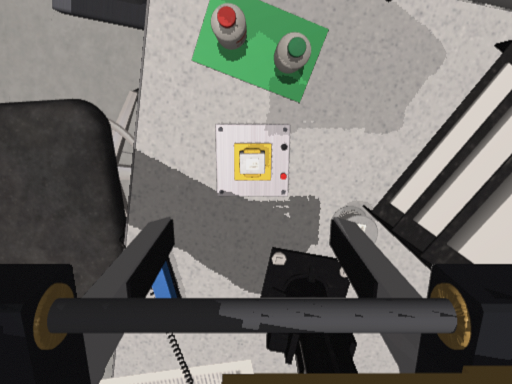

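The view confirms the transformer is centred on the pad (252,163), about 3 mm off, with both bottles on the mat. Next, fetch green with opening 66 to clear red.

send_rows([
  [0.01,0.06,-0.03,0,0,-0.06],
  [0.01,0.08,-0.03,0,0,-0.06],
  [0.01,0.08,-0.03,0,0,-0.06],
  [0.011,0.052,-0.034,0,0,-0.05],
  [0,0,0,0,0,0],
], claw=66)

```text
t: 35.15
ee_pos: [0.5245, -0.2751, 0.1991]
eef_rot: [-3.14, -0.001, 1.399]
wrist_force: [0.4, -0.7, 0.3]
finger_gap: 0.703
grip_force: 0.0
```

send_rows([
  [0,0,0,0,0,0],
  [0,0,0,0,0,0],
])

```text
t: 35.4
ee_pos: [0.5243, -0.2785, 0.2002]
eef_rot: [3.141, 0.0, 1.395]
wrist_force: [0.1, 0.1, 0.1]
finger_gap: 0.698
grip_force: 0.0
```

send_rows([
  [0,0.002,-0.08,0,0,0],
  [0,0,-0.09,0,0,0],
  [0,0,-0.07,0,0,0],
  [0,0,-0.04,0,0,0],
  [0,0,-0.025,0,0,0],
])

```text
t: 36.02
ee_pos: [0.5245, -0.2768, 0.047]
eef_rot: [3.142, 0.0, 1.396]
wrist_force: [0.9, 0.1, 0.9]
finger_gap: 0.704
grip_force: 0.0
```

send_rows([
  [0,0,-0.016,0,0,0],
  [0,0,0,0,0,0],
  [0,0,0,0,0,0],
])

```text
t: 36.4
ee_pos: [0.5248, -0.2766, 0.0402]
eef_rot: [3.141, 0.0, 1.396]
wrist_force: [0.6, 0.0, -0.6]
finger_gap: 0.702
grip_force: 0.0
```

send_rows([
  [0,0,0,0,0,0],
  [0,0,0,0,0,0],
  [0,0,0,0,0,0],
  [0,0,0,0,0,0],
  [0,0,0,0,0,0],
], claw=30)

```text
t: 37.02
ee_pos: [0.5244, -0.2764, 0.0395]
eef_rot: [-3.142, 0.0, 1.396]
wrist_force: [-0.3, -0.6, 1.7]
finger_gap: 0.389
grip_force: 30.0
```

send_rows([
  [0,0,0.02,0,0,0],
  [0,0,0.04,0,0,0],
  [0,0,0.08,0,0,0],
  [0,0,0.09,0,0,0],
  [0,0,0.06,0,0,0],
])

```text
t: 37.65
ee_pos: [0.5249, -0.2763, 0.188]
eef_rot: [3.139, 0.001, 1.397]
wrist_force: [-0.7, -0.7, -0.8]
finger_gap: 0.388
grip_force: 30.0
```

send_rows([
  [-0.005,0.05,0,0,0,0],
  [-0.01,0.09,0,0,0,0],
  [-0.01,0.11,0,0,0,0],
  [-0.01,0.11,0,0,0,0],
  [-0.01,0.11,0,0,0,0],
])

```text
t: 38.28
ee_pos: [0.5007, -0.0388, 0.1844]
eef_rot: [-3.141, 0.0, 1.397]
wrist_force: [0.6, 0.6, -0.4]
finger_gap: 0.394
grip_force: 30.0
```

send_rows([
  [-0.01,0.11,0,0,0,0],
  [-0.01,0.11,0,0,0,0],
  [-0.01,0.11,0,0,0,0],
  [-0.01,0.11,0,0,0,0],
  [-0.01,0.11,0,0,0,0],
])

```text
t: 38.9
ee_pos: [0.4754, 0.2357, 0.1844]
eef_rot: [-3.141, 0.001, 1.397]
wrist_force: [0.4, -0.6, -0.2]
finger_gap: 0.391
grip_force: 30.0
```

send_rows([
  [-0.01,0.09,0,0,0,0],
  [0,0.046,0,0,0,0],
  [0,0,0,0,0,0],
  [0,0,0,0,0,0],
])

```text
t: 39.4
ee_pos: [0.4714, 0.3011, 0.1842]
eef_rot: [-3.141, 0.001, 1.396]
wrist_force: [1.3, 0.0, -1.0]
finger_gap: 0.393
grip_force: 30.0
```

```bash
python3 - <<'E'
from h import *
s=bot.observe();print(s['ee_pos'],s['eef_rot'],s['q'],s['finger_gap'])
E
```

```text
[0.47136717 0.30105497 0.18424406] [-3.14125196e+00  7.76627348e-04  1.39639749e+00] [ 0.07099068  0.46130035 -0.89502244  1.77916528  0.40129152  1.0963071
 -1.13580163] 0.3927392101042687
```

send_rows([
  [0.002,0.001,-0.07,0,0,0],
  [0,0,-0.08,0,0,0],
  [0,0,-0.06,0,0,0],
  [0,0,-0.04,0,0,0],
  [0,0,-0.02,0,0,0],
])

```text
t: 40.02
ee_pos: [0.4729, 0.3015, 0.0488]
eef_rot: [-3.141, 0.0, 1.396]
wrist_force: [-0.1, 1.2, -0.2]
finger_gap: 0.391
grip_force: 30.0
```

send_rows([
  [0,0,-0.01,0,0,0],
  [0,0,-0.006,0,0,0],
  [0,0,0,0,0,0],
  [0,0,0,0,0,0],
])

```text
t: 40.52
ee_pos: [0.4731, 0.3022, 0.0419]
eef_rot: [3.141, -0.0, 1.396]
wrist_force: [-1.0, -0.8, -0.3]
finger_gap: 0.392
grip_force: 30.0
```

send_rows([
  [0,-0.001,-0.003,0,0,0],
  [0,0,0,0,0,0],
  [0,0,0,0,0,0],
])

```text
t: 40.9
ee_pos: [0.4732, 0.3019, 0.0404]
eef_rot: [3.141, -0.001, 1.396]
wrist_force: [-0.5, 0.5, 6.1]
finger_gap: 0.395
grip_force: 30.0
```

send_rows([
  [0,0,0,0,0,0],
  [0,0,0,0,0,0],
  [0,0,0,0,0,0],
  [0,0,0,0,0,0],
], claw=80)

```text
t: 41.4
ee_pos: [0.4729, 0.3016, 0.0399]
eef_rot: [-3.141, 0.0, 1.396]
wrist_force: [0.1, 0.8, -0.2]
finger_gap: 0.778
grip_force: 0.0
```

send_rows([
  [0,0,0.01,0,0,0],
  [0,0,0.03,0,0,0],
  [0,0,0.08,0,0,0],
  [0,0,0.1,0,0,0],
  [0,0,0.1,0,0,0],
])

```text
t: 42.02
ee_pos: [0.4726, 0.3017, 0.2025]
eef_rot: [3.141, -0.0, 1.397]
wrist_force: [0.6, -1.0, 0.3]
finger_gap: 0.852
grip_force: 0.0
```

Now to red at (0.4487,-0.2634): dx −0.024, dy −0.565.

send_rows([
  [-0.004,-0.05,0,0,0,0],
  [-0.004,-0.09,0,0,0,0],
  [-0.004,-0.11,0,0,0,0],
  [-0.004,-0.11,0,0,0,0],
  [-0.004,-0.11,0,0,0,0],
], claw=94)

```text
t: 42.65
ee_pos: [0.4626, 0.0651, 0.2008]
eef_rot: [3.141, 0.0, 1.397]
wrist_force: [0.5, 0.5, 0.0]
finger_gap: 0.993
grip_force: 0.0
```

send_rows([
  [-0.004,-0.11,0,0,0,0],
  [-0.004,-0.11,0,0,0,0],
  [-0.004,-0.11,0,0,0,0],
  [-0.004,-0.11,0,0,0,0],
  [-0.004,-0.11,0,0,0,0],
])

```text
t: 43.28
ee_pos: [0.4528, -0.21, 0.2011]
eef_rot: [3.141, 0.001, 1.397]
wrist_force: [0.1, 0.9, -0.7]
finger_gap: 1.001
grip_force: 0.0
```

send_rows([
  [-0.004,-0.08,0,0,0,0],
  [-0.004,-0.03,0,0,0,0],
  [0,0,0,0,0,0],
  [0,0,0,0,0,0],
  [0,0,0,0,0,0],
])

```text
t: 43.9
ee_pos: [0.4492, -0.2622, 0.2002]
eef_rot: [3.141, 0.0, 1.398]
wrist_force: [-0.2, -0.0, 0.3]
finger_gap: 1.001
grip_force: 0.0
```

send_rows([
  [-0.001,-0.002,-0.08,0,0,0],
  [0,0,-0.09,0,0,0],
  [0,0,-0.07,0,0,0],
  [0,0,-0.04,0,0,0],
  [0,0,-0.025,0,0,0],
])

```text
t: 44.52
ee_pos: [0.4487, -0.2641, 0.047]
eef_rot: [-3.142, -0.0, 1.397]
wrist_force: [0.1, -0.7, -0.1]
finger_gap: 0.999
grip_force: 0.0
```

send_rows([
  [0,0,-0.016,0,0,0],
  [0,0,0,0,0,0],
  [0,0,0,0,0,0],
])

```text
t: 44.9
ee_pos: [0.4488, -0.2647, 0.0401]
eef_rot: [3.141, 0.001, 1.396]
wrist_force: [-0.6, 0.2, -0.8]
finger_gap: 1.001
grip_force: 0.0
```

send_rows([
  [0,0,0,0,0,0],
  [0,0,0,0,0,0],
  [0,0,0,0,0,0],
  [0,0,0,0,0,0],
  [0,0,0,0,0,0],
], claw=30)

```text
t: 45.52
ee_pos: [0.4484, -0.2644, 0.0394]
eef_rot: [-3.142, 0.0, 1.396]
wrist_force: [0.8, -0.7, 0.1]
finger_gap: 0.505
grip_force: 0.0
```

send_rows([
  [0,0,0,0,0,0],
  [0,0,0,0,0,0],
  [0,0,0,0,0,0],
])

```text
t: 45.9
ee_pos: [0.4484, -0.2644, 0.0394]
eef_rot: [-3.141, 0.0, 1.396]
wrist_force: [-0.6, -0.4, -0.6]
finger_gap: 0.394
grip_force: 30.0
```

send_rows([
  [0,0,0.02,0,0,0],
  [0,0,0.04,0,0,0],
  [0,0,0.08,0,0,0],
  [0,0,0.09,0,0,0],
  [0,0,0.06,0,0,0],
])

```text
t: 46.52
ee_pos: [0.4489, -0.2643, 0.1878]
eef_rot: [3.14, 0.001, 1.397]
wrist_force: [0.4, 0.2, -0.4]
finger_gap: 0.392
grip_force: 30.0
```

send_rows([
  [0.002,0.05,0,0,0,0],
  [0.002,0.09,0,0,0,0],
  [0.002,0.11,0,0,0,0],
  [0.002,0.11,0,0,0,0],
  [0.002,0.11,0,0,0,0],
])

```text
t: 47.15
ee_pos: [0.4533, -0.0276, 0.1858]
eef_rot: [3.14, 0.001, 1.396]
wrist_force: [0.7, 0.3, -0.8]
finger_gap: 0.39
grip_force: 30.0
```

send_rows([
  [0.002,0.11,0,0,0,0],
  [0.002,0.11,0,0,0,0],
  [0.002,0.11,0,0,0,0],
  [0.002,0.1,0,0,0,0],
  [0,0.055,0,0,0,0],
])

```text
t: 47.78
ee_pos: [0.4569, 0.2158, 0.1858]
eef_rot: [3.141, -0.001, 1.399]
wrist_force: [0.2, -0.1, -1.5]
finger_gap: 0.39
grip_force: 30.0
```

send_rows([
  [0,0,0,0,0,0],
  [0,0,0,0,0,0],
  [0,0,0,0,0,0],
])

```text
t: 48.15
ee_pos: [0.4577, 0.212, 0.1848]
eef_rot: [3.141, 0.001, 1.395]
wrist_force: [0.3, -0.0, -0.8]
finger_gap: 0.389
grip_force: 30.0
```

send_rows([
  [0,0.002,-0.07,0,0,0],
  [0,0,-0.08,0,0,0],
  [0,0,-0.06,0,0,0],
  [0,0,-0.04,0,0,0],
  [0,0,-0.02,0,0,0],
])

```text
t: 48.78
ee_pos: [0.4575, 0.2137, 0.0489]
eef_rot: [-3.141, 0.0, 1.396]
wrist_force: [0.2, -0.1, 0.2]
finger_gap: 0.394
grip_force: 30.0
```

send_rows([
  [0,0,-0.01,0,0,0],
  [0,0,-0.007,0,0,0],
  [0,0,0,0,0,0],
  [0,0,-0.002,0,0,0],
  [0,0,0,0,0,0],
])

```text
t: 49.4
ee_pos: [0.4577, 0.2142, 0.0404]
eef_rot: [3.141, -0.0, 1.396]
wrist_force: [-0.5, -0.6, 3.4]
finger_gap: 0.396
grip_force: 30.0
```

send_rows([
  [0,0,0,0,0,0],
  [0,0,0,0,0,0],
])

```text
t: 49.65
ee_pos: [0.4577, 0.2142, 0.0404]
eef_rot: [3.141, -0.0, 1.396]
wrist_force: [-0.5, -0.4, 6.0]
finger_gap: 0.394
grip_force: 30.0
```

Contact at the expected height; release, retreat back to a viewing pose, and check.

send_rows([
  [0,0,0,0,0,0],
  [0,0,0,0,0,0],
  [0,0,0,0,0,0],
  [0,0,0,0,0,0],
  [0,0,0,0,0,0],
], claw=94)

```text
t: 50.28
ee_pos: [0.4574, 0.2141, 0.0399]
eef_rot: [-3.141, 0.0, 1.396]
wrist_force: [-0.4, -0.8, -0.3]
finger_gap: 0.891
grip_force: 0.0
```

send_rows([
  [0,0,0.01,0,0,0],
  [0,0,0.03,0,0,0],
  [0,0,0.08,0,0,0],
  [0,0,0.1,0,0,0],
  [0,0,0.1,0,0,0],
])

```text
t: 50.9
ee_pos: [0.457, 0.2143, 0.2024]
eef_rot: [3.142, -0.0, 1.397]
wrist_force: [0.5, -0.3, 0.1]
finger_gap: 0.999
grip_force: 0.0
```

send_rows([
  [0.006,0,0.08,0,0,0],
  [0,0,0.03,0,0,0],
  [0,0,0,0,0,0],
  [0,0,0,0,0,0],
  [0,0,0,0,0,0],
])

```text
t: 51.52
ee_pos: [0.4599, 0.214, 0.254]
eef_rot: [-3.14, 0.001, 1.397]
wrist_force: [-0.4, 0.6, -0.9]
finger_gap: 1.0
grip_force: 0.0
```

```bash
python3 - <<'E'
from h import *
s=bot.observe();print(s['ee_pos'],s['t'])
im,d,P,T=shot('wrist','w8.png'); f=np.isfinite(P[...,2])
m=(f&(P[...,2]>.078)&(P[...,2]<.1)).astype(np.uint8)
n,l,st,c=cv2.connectedComponentsWithStats(m)
for i in range(1,n):
    if st[i,4]>60: q=P[l==i]; print('cap',c[i].round(),st[i,4],np.median(q,0).round(4))
for q in ['flux_red','bottle_green','bottle_blue','heatsink']: print(q,[(round(a['conf'],2),tow(T,a['point']).tolist()) for a in bot.place_of('wrist',q)])
im,d,P,T=shot('side')
for q in ['transformer','jig','flux_red','bottle_green','bottle_blue','heatsink']: print(q,[(round(a['conf'],2),tow(T,a['point']).tolist()) for a in bot.place_of('side',q)])
E
```

```text
[0.45991506 0.21397538 0.25395699] 51.525
cap [249.   3.] 113 [0.4861 0.3779 0.0866]
cap [250.  89.] 275 [0.4733 0.2993 0.0876]
cap [250. 170.] 245 [0.4581 0.2147 0.0877]
flux_red [(0.6, [0.4609, 0.2128, 0.0015])]
bottle_green [(0.64, [0.486, 0.3398, 0.0045]), (0.56, [0.475, 0.2952, 0.006])]
bottle_blue [(0.83, [0.4856, 0.3844, 0.0021])]
heatsink [(0.63, [0.488, 0.3407, 0.0029])]
transformer [(0.79, [0.5811, 0.2326, 0.0039]), (0.76, [0.5799, 0.3132, 0.0045]), (0.67, [0.5095, -0.4116, 0.0165])]
jig [(0.81, [0.5075, -0.4145, 0.0041]), (0.54, [0.4855, 0.3457, 0.001])]
flux_red [(0.91, [0.4636, 0.2161, 0.0053]), (0.52, [0.4793, 0.2997, 0.0014]), (0.5, [0.4829, 0.3515, 0.0012])]
bottle_green [(0.62, [0.4727, 0.3014, 0.0086]), (0.27, [0.4811, 0.3493, 0.0002])]
bottle_blue [(0.85, [0.4935, 0.393, 0.0037])]
heatsink [(0.74, [0.4812, 0.3464, 0.0005])]
```

View pics/w8.png

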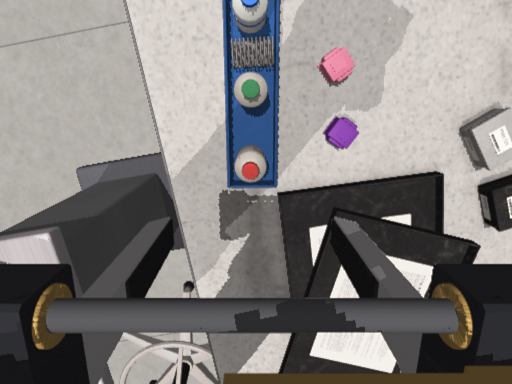

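Red (250,170) and green (250,89) stand upright in the trough within 1 mm of where they started. Blue and the heatsink haven't moved, and the arm is clear.

```bash
python3 -c "
from rig import bot
print(bot.hand_in())"
```

```text
the job is handed in; nothing more can be done
None
```

I handed the job in at about 52 s: the transformer is square on the pad about 3 mm off centre, the red and green bottles are upright in the trough within about 1 mm of where they stood, and the blue bottle and heatsink were left alone; the hand-in call returned no verdict.

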